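# Pack up the potter's bench

## Task

Pack up the bench: open the shallow wooden tool case, lay every hand tool that is on the bench (paddle, loop tool, scraper, whichever are there) inside it, then shut the case fully. Put every square kiln prop in the deeper plywood chest and lower its standing lid fully shut. Do not slam either lid, and leave the pots, jars and other things where they stand.

Things in the scene. Friction and masses are not known exactly. Their poses are not given: they have to be found in the camera images.
- case_in (a point): Centre of the inner floor (6 mm above the table) of the tool case: shallow dark wooden clamshell with steel corners, fixed to the bench left or right of the middle, shut at the start. Local x runs from the front (tongue) edge to the hinge edge, y along the hinge. Outside 186 (x) x 210 (y) x 45 mm high without lid; walls and floor 6 mm. The lid is a hollow shell 24 mm high.
- case_tab (a point): Grip point on the flat steel pull tongue of the case's lid, 30 mm out from the lid's front edge, mid-width, mid-thickness. The tongue is 26 mm wide (y), 10 mm thick, sticks out 45 mm and moves with the lid: level toward the robot when shut, pointing up with the lid upright. Pinched across its width from above, it turns between the pads as the lid swings.
- case_hinge (a point): Middle of the hinge line of the case's lid, on the far rim 45 mm above the table. With the lid at angle a, the tongue point lies 216 mm cos a - 5.5 mm sin a toward the front (local -x) and 216 mm sin a + 5.5 mm cos a above this point.
- case_lid (a joint): Lid angle of the case in rad: 0 fully shut, 1.57 upright, stop at 1.75. Shut at the start. The hinge is stiff (0.35 to 0.4 N m of friction): the lid stays where it is left and takes 1 to 4 N at the tongue to move.
- chest_in (a point): Centre of the inner floor (6 mm above the table) of the chest: deeper pale plywood box, fixed to the bench on the other side from the case, its lid standing open at the start. Local x runs from the front (tongue) edge to the hinge edge, y along the hinge. Outside 186 (x) x 210 (y) x 70 mm high without lid; walls and floor 6 mm. The lid is a flat board 10 mm thick.
- chest_tab (a point): Grip point on the flat steel pull tongue of the chest's lid, 30 mm out from the lid's front edge, mid-width, mid-thickness. The tongue is 26 mm wide (y), 10 mm thick, sticks out 45 mm and moves with the lid: level toward the robot when shut, pointing up with the lid upright. Pinched across its width from above, it turns between the pads as the lid swings.
- chest_hinge (a point): Middle of the hinge line of the chest's lid, on the far rim 70 mm above the table. With the lid at angle a, the tongue point lies 216 mm cos a - 5.5 mm sin a toward the front (local -x) and 216 mm sin a + 5.5 mm cos a above this point.
- chest_lid (a joint): Lid angle of the chest in rad: 0 fully shut, 1.57 upright, stop at 1.75. Stands open between 1.4 and 1.6 at the start. The hinge is stiff (0.35 to 0.4 N m of friction): the lid stays where it is left and takes 1 to 4 N at the tongue to move.
- paddle_mid (a point): Hand tool: pale wooden clay paddle with a flat wooden blade 50 x 44 x 14 mm at its +x end. 140 mm long along its own x, straight wooden handle 24 mm wide (y) and 20 mm high (z) through the middle, about 90 g. The point is the middle of its length, half-way up (10 mm above the underside). May be absent.
- looptool_mid (a point): Hand tool: trimming tool with a flat steel loop, 36 mm wide, at its +x end. 140 mm long along its own x, straight wooden handle 24 mm wide (y) and 20 mm high (z) through the middle, about 90 g. The point is the middle of its length, half-way up (10 mm above the underside). May be absent.
- scraper_mid (a point): Hand tool: scraper with a flat steel blade 45 x 52 x 5 mm at its +x end. 140 mm long along its own x, straight wooden handle 24 mm wide (y) and 20 mm high (z) through the middle, about 90 g. The point is the middle of its length, half-way up (10 mm above the underside). May be absent.
- prop0_mid (a point): Kiln prop: solid square bar of pale fireclay with a dark round bore mark at each end, 100 mm long (own x), 36 x 36 mm in section, about 160 g, lying down. The point is its centre. May be absent.
- prop1_mid (a point): Kiln prop: solid square bar of pale fireclay with a dark round bore mark at each end, 100 mm long (own x), 36 x 36 mm in section, about 160 g, lying down. The point is its centre. May be absent.
- prop2_mid (a point): Kiln prop: solid square bar of pale fireclay with a dark round bore mark at each end, 100 mm long (own x), 36 x 36 mm in section, about 160 g, lying down. The point is its centre. May be absent.
- dish: Bystander: small squat terracotta dish, 66 mm across, 36 mm high, among the work; origin at its underside. More bystanders (mug, bowl, round plywood bat, tall jar, vase) stand in a row along the far edge, more than 0.74 m from the robot, up to 130 mm high: they too stay put.
- glazejar: Bystander: small white lidded jar, 52 mm across, 48 mm high; origin at its underside.
Not all that is in view belongs to the job. What is shaped like the part that bears paddle_mid but green or red is not meant.

How it is judged (in metres and radians):
On the way, in this order (a step that is already met when the one before it is completed fails the run):
1. the tool case is opened (lid past 1 rad) (value of joint case_lid above 1 rad), for 0.2 s.
2. every hand tool that is there lies in the case (x of paddle_mid in the frame of case_in between -0.088 and 0.088 m and y of paddle_mid in the frame of case_in between -0.1 and 0.1 m and z of paddle_mid in the frame of case_in between -0.004 and 0.055 m and x of looptool_mid in the frame of case_in between -0.088 and 0.088 m and y of looptool_mid in the frame of case_in between -0.1 and 0.1 m and z of looptool_mid in the frame of case_in between -0.004 and 0.055 m and x of scraper_mid in the frame of case_in between -0.088 and 0.088 m and y of scraper_mid in the frame of case_in between -0.1 and 0.1 m and z of scraper_mid in the frame of case_in between -0.004 and 0.055 m and value of joint case_lid above 0.5 rad), for 0.3 s.
3. the case is shut over the tools (x of paddle_mid in the frame of case_in between -0.088 and 0.088 m and y of paddle_mid in the frame of case_in between -0.1 and 0.1 m and z of paddle_mid in the frame of case_in between -0.004 and 0.055 m and x of looptool_mid in the frame of case_in between -0.088 and 0.088 m and y of looptool_mid in the frame of case_in between -0.1 and 0.1 m and z of looptool_mid in the frame of case_in between -0.004 and 0.055 m and x of scraper_mid in the frame of case_in between -0.088 and 0.088 m and y of scraper_mid in the frame of case_in between -0.1 and 0.1 m and z of scraper_mid in the frame of case_in between -0.004 and 0.055 m and value of joint case_lid below 0.05 rad), for 0.2 s.
At the end, for the whole second after the job is handed in: Every hand tool present lies within the tool case and every kiln prop present within the chest (centres inside the inner walls, below the lid), both lids are shut to within 0.05 rad, and everything is at rest (all of step 3 and x of prop0_mid in the frame of chest_in between -0.088 and 0.088 m and y of prop0_mid in the frame of chest_in between -0.1 and 0.1 m and z of prop0_mid in the frame of chest_in between -0.004 and 0.06 m and x of prop1_mid in the frame of chest_in between -0.088 and 0.088 m and y of prop1_mid in the frame of chest_in between -0.1 and 0.1 m and z of prop1_mid in the frame of chest_in between -0.004 and 0.06 m and x of prop2_mid in the frame of chest_in between -0.088 and 0.088 m and y of prop2_mid in the frame of chest_in between -0.1 and 0.1 m and z of prop2_mid in the frame of chest_in between -0.004 and 0.06 m and value of joint chest_lid below 0.05 rad and linear speed of each of paddle, looptool, scraper, prop0, prop1, prop2 below 0.03 m/s); the robot touches nothing.
It fails at once if a bystander is moved more than 5 cm (distance of any of dish, glazejar, bowl, mug, bat, jar1, vase from where it was at the start of the episode above 0.05 m).
It fails at once if a lid is slammed (swung shut faster than 2.5 rad/s) (velocity of joint any of case_lid, chest_lid below -2.5 rad/s).
Of paddle, looptool, scraper only 2 to 3 are there at a start; the rules pass over those that are not, and their reading is None.
Of prop0, prop1, prop2 only 1 to 3 are there at a start; the rules pass over those that are not, and their reading is None.
At some moment in a run one of paddle, looptool, scraper, prop0, prop1, prop2 may be knocked a few centimetres aside while the robot is not near it.
Once in a run the grip may slacken for a moment while it holds something.
It also fails if it takes over 210 s, if anything falls off the work surface, if the arm or the gripper's body presses on something with over 40 N, if the wrist force passes 120 N, or if a joint passes its speed limit or range.

## Robot

A 6-joint arm with a two-finger parallel gripper is mounted at the origin on the work surface. World frame = base frame: x ahead of the robot, y to its left, z up, the work surface at z = 0. Lengths are in mm, angles in rad, forces in N, time in s.
With the tool pointing down it reaches from about 350 to 975 mm from the base axis. Payload 7.1 kg.
Tool frame: the origin (TCP) lies at the very end of the fingers, on their centre line; the grasp point (between the pads) lies 19 mm behind it; x points along the fingers, y is the direction in which the jaws open and shut, and the axes are right-handed (so a half turn about x gives the same grasp; the last joint's range is limited). The gripper opens to 88 mm and grips with 3 to 60 N. Pads are 20 mm wide; open, the fingers measure 115 mm over their backs; the gripper's body (75 mm by 178 mm) begins 61 mm behind the grasp point.
Start: joints at [1.131, 0.423, 1.63, -0, 1.089, -0.019], TCP at [255.274, 570.473, 222.675] pointing down, gripper open.
Joint ranges: [-3, 3], [-0.9, 2.11], [0.09, 2.58], [-1.31, 4.45], [0.11, 2.69], [-2.54, 2.54]. Speed limits (rad/s): [2.39, 2.39, 3.01, 3.14, 3.14, 3.14].

## Interface

Orientations are given as a rotation vector (axis times angle).
In Python, from workcell import ctrl gives the robot as it stands. The module is installed in compiled form; this text tells all that it offers.
- The arm moves only by the tool carry_out, never from a script. Its argument "commands" is a list of rows, each a list of 6 numbers: the shift along the tool's x, y, z in m, then the turn, a rotation vector about the tool's x, y, z in degrees. In form: [[tx, ty, tz, rx, ry, rz], ...]. A call has 1 to 8 rows; each row shifts and turns the pose as measured when the row begins, along the tool's axes as they then stand; what a row does not reach is not made up. A row lasts 1/8 s, in which the tool goes at most 62.5 mm and 10.7 degrees, less where a joint would pass 70% of its speed; a pose out of reach is approached as far as the arm can. A call with a gripper value outside its range is refused whole. "grip" is the closure, from 0 (fully open) to 1 (shut), set as the call begins (left out, the last holds). The fingers move at their own pace and stop on an object; the grip force is fixed at half the most. Time passes only in rows, so rows that do not move let the fingers close. It gives the time, the measured TCP pose, the force and the opening at its end, in the units of the state.
- ctrl.get_obs(): the state, without advancing time (a new reading comes with each control period).
- ctrl.get_image(name): name is "scene" or "side" or "wrist"; returns a dict with "pixels" (384x512x3 uint8, blue, green, red), "intrinsics" (3x3 intrinsics, pixels), "rvec" (rotation vector, rad) and "tvec" (3), from world to camera coordinates, as OpenCV has them. Camera axes: x right, y down, z forward; pixel columns grow to the right and rows downward; lengths in mm; the calibration is good to about 2 mm. The wrist camera is an equidistant fisheye: a pixel r from the principal point sees the ray r / f radians off the axis. A picture is of the moment at which its call begins. There is no depth.
- ctrl.close_job(): hands the job in, once; it reports no verdict.
The state is a dict: "t": time; "qpos": joint angles; "qvel": joint speeds; "joint_torque": joint torques, N m; "ee_pos": TCP position; "orientation": TCP orientation; "ft_force": force on the tool from outside, world axes, zero at the start; "moment": the same for the moment, N m; "width": finger opening in mm.
Only numpy, scipy, OpenCV 4.12 (cv2) and the standard library are available. Lean on these libraries where they do the work, as an engineer would, in place of code of your own. Each camera call takes 0.05 s, during which the arm holds its last target. There are 200 camera calls.

## Working session

There is one attempt and no reset: what is moved stays moved. The work goes in short steps, Python scripts to look and compute and a tool call to move; the robot and the scene stay as the last step left them, time stands still between calls to the robot, and variables do not carry over. Pictures are saved under pics/ and viewed, about 12 in all and at most 16, crops included, and the job is handed in when it is done.

Besides the shell and the picture viewer there is one more tool, called after "Request:" as a command line: name --pt "numbers of a row" for each row, then --argument value for the rest. carry_out: Moves the arm, as the interface text tells. Its arguments: {"type":"object","properties":{"commands":{"type":"array"},"grip":{"type":"number"}},"required":["commands"]}

```bash
mkdir -p pics; cat > h.py <<'E'
import numpy as np, cv2
from workcell import ctrl
from scipy.spatial.transform import Rotation as R
def snap(n,f):
    im=ctrl.get_image(n); np.savez('pics/'+f+'.npz',**{k:np.array(im[k]) for k in im})
    cv2.imwrite('pics/'+f+'.png',np.array(im['pixels'])); return im
def load(f): return dict(np.load('pics/'+f+'.npz'))
def ray(im,u,v,fish=False):
    K=np.array(im['intrinsics']);Rm=R.from_rotvec(np.array(im['rvec']).ravel()).as_matrix();t=np.array(im['tvec']).ravel()
    x=(u-K[0,2])/K[0,0];y=(v-K[1,2])/K[1,1]
    if fish:
        r=np.hypot(x,y); s=np.sin(r)/r if r>1e-9 else 1; d=np.array([x*s,y*s,np.cos(r)])
    else: d=np.array([x,y,1.])
    return -Rm.T@t, Rm.T@d
def px(im,u,v,z,fish=False):
    c,d=ray(im,u,v,fish); return (c+d*(z-c[2])/d[2]).round(1)
def proj(im,P,fish=False):
    K=np.array(im['intrinsics']);Rm=R.from_rotvec(np.array(im['rvec']).ravel()).as_matrix();t=np.array(im['tvec']).ravel()
    p=Rm@np.array(P,float)+t
    if fish:
        th=np.arctan2(np.hypot(p[0],p[1]),p[2]);ph=np.arctan2(p[1],p[0]);return np.array([K[0,2]+K[0,0]*th*np.cos(ph),K[1,2]+K[1,1]*th*np.sin(ph)])
    return np.array([K[0,2]+K[0,0]*p[0]/p[2],K[1,2]+K[1,1]*p[1]/p[2]])
def st():
    o=ctrl.get_obs(); M=R.from_rotvec(o['orientation']).as_matrix()
    print('t',o['t'],'p',np.round(o['ee_pos'],1),'x',M[:,0].round(3),'y',M[:,1].round(3),'w',o['width'],'F',np.round(o['ft_force'],1),'q',np.round(o['qpos'],2)); return o,M
E
python3 - <<'E'
from h import *
st()
a=snap('scene','s0');b=snap('side','d0');w=snap('wrist','w0')
for i in(a,b,w):
    c,d=ray(i,256,192); print(c.round(),d.round(2),np.array(i['intrinsics']).round(1).tolist())
cv2.imwrite('pics/ab.png',cv2.resize(np.array(a['pixels']),(800,600),interpolation=cv2.INTER_CUBIC))
cv2.imwrite('pics/db.png',cv2.resize(np.array(b['pixels']),(800,600),interpolation=cv2.INTER_CUBIC))
E
```

```text
t 0.0 p [255.1 570.  221.9] x [-0.001 -0.001 -1.   ] y [ 0.408  0.913 -0.002] w 87.45634396396768 F [ 0.3  0.6 -0. ] q [ 1.13  0.42  1.63 -0.    1.09 -0.02]
[1270. -242.  794.] [-0.74  0.21 -0.64] [[409.7, 0.0, 256.4], [0.0, 409.7, 194.8], [0.0, 0.0, 1.0]]
[ 434. -613.  775.] [ 0.02  0.63 -0.78] [[378.2, 0.0, 257.7], [0.0, 378.2, 177.9], [0.0, 0.0, 1.0]]
[178. 605. 384.] [ 0.29 -0.14 -0.95] [[297.3, 0.0, 259.0], [0.0, 297.3, 188.4], [0.0, 0.0, 1.0]]
```

View pics/ab.png

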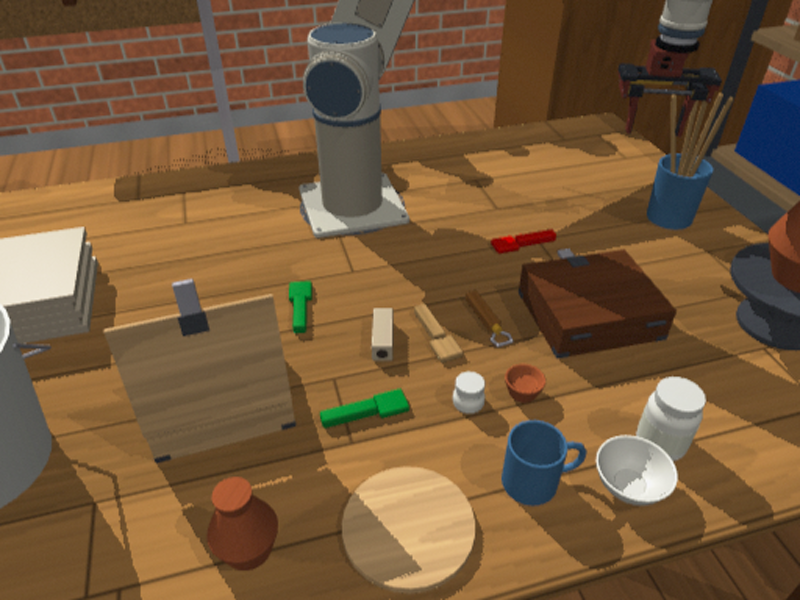

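View pics/db.png

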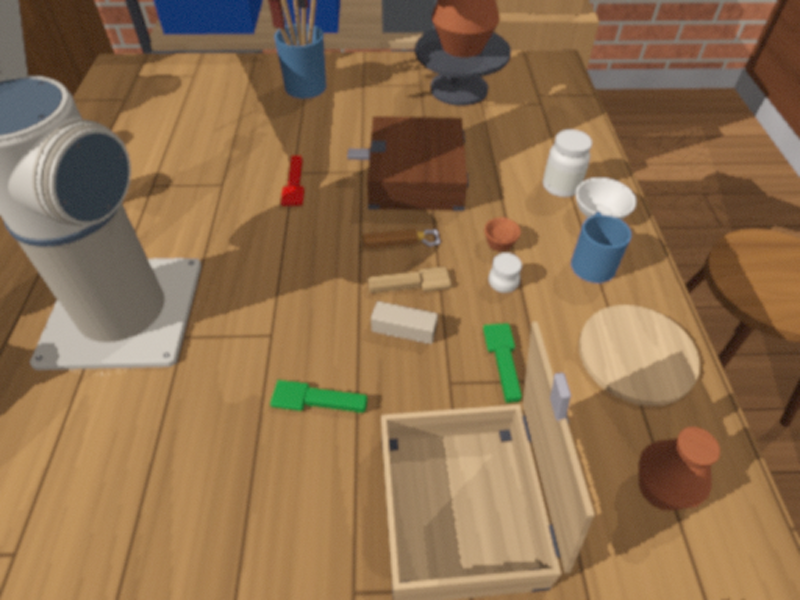

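The pictures show:
- **Case:** dark, shut, on the robot's left (side view about 418,160).
- **Chest:** open, on the right (about 470,500).
- **Work pieces between them:** paddle (410,280), loop tool (400,238) and one prop (404,322).
- **Leave alone:** the green and red paddles are decoys. The dish and jar stand close behind the tools.
- **Absent:** I can see no scraper.

```bash
python3 - <<'E'
from h import *
s=load('s0');d=load('d0');k=512/800
def S(n,u,v,z): print('side ',n,px(d,u*k,v*k,z))
def A(n,u,v,z): print('scene',n,px(s,u*k,v*k,z))
for n,u,v in [('FL',373,119),('BL',463,119),('BR',465,182),('FR',369,180)]: S('case '+n,u,v,69)
S('case tongue tip',348,154,50)
for n,u,v in [('FL',533,278),('BL',562,333),('BR',668,306),('FR',627,252)]: A('case '+n,u,v,69)
A('tongue tip',565,251,50)
for n,u,v in [('FL',383,412),('FR',393,590),('BL',521,405),('BR',557,575)]: S('chest '+n,u,v,70)
A('chest lid hinge L',295,427,70);A('chest lid hinge R',160,460,70)
S('prop',404,317,36);A('prop',382,328,36)
A('prop top ends a',383,310,36);A('b',382,348,36)
for n,u,v in[('paddle handle end',370,283),('blade end',450,277),('loop end',363,239),('loop ferrule',420,237),('loop tip',440,237)]:S(n,u,v,15)
for n,u,v in[('paddle handle end',420,308),('blade end',454,356),('loop end',471,294),('loop tip',503,343)]:A(n,u,v,15)
S('dish',503,230,36);S('jar',506,262,48)
E
```

```text
side  case FL [413.4 437.9  69. ]
side  case BL [599.7 433.6  69. ]
side  case BR [583.  232.6  69. ]
side  case FR [405.8 242.7  69. ]
side  case tongue tip [363.1 346.9  50. ]
scene case FL [450.  243.8  69. ]
scene case BL [598.4 227.1  69. ]
scene case BR [587.1 435.3  69. ]
scene case FR [425.9 452.2  69. ]
scene tongue tip [366.7 354.3  50. ]
side  chest FL [ 426.  -233.8   70. ]
side  chest FR [ 434.3 -447.7   70. ]
side  chest BL [ 610.3 -229.    70. ]
side  chest BR [ 615.4 -438.5   70. ]
scene chest lid hinge L [ 671.8 -228.2   70. ]
scene chest lid hinge R [ 677.2 -412.9   70. ]
side  prop [460.5 -51.6  36. ]
scene prop [469.2 -47.7  36. ]
scene prop top ends a [423.3 -33.8  36. ]
scene b [517.4 -60.4  36. ]
side  paddle handle end [406.3  38.1  15. ]
side  blade end [542.9  47.8  15. ]
side  loop end [393.4 143.1  15. ]
side  loop ferrule [496.8 145.5  15. ]
side  loop tip [533.1 144.5  15. ]
scene paddle handle end [413.5  39.6  15. ]
scene blade end [549.5  58.1  15. ]
scene loop end [401.4 145.3  15. ]
scene loop tip [543.1 151.2  15. ]
side  dish [644.3 138.2  36. ]
side  jar [634.8  49.8  48. ]
```

```bash
python3 - <<'E'
from h import *
s=load('s0');d=load('d0');k=512/800
print(px(d,304*k,92*k,0),px(s,672*k,225*k,0))
print('brush top', [px(d,u*k,5*k,150) for u in(270,320)],[px(s,u*k,100*k,150) for u in(675,730)])
E
```

```text
[246.8 656.    0. ] [282.4 669.4   0. ]
brush top [array([175.8, 783.8, 150. ]), array([292.3, 781.8, 150. ])] [array([-13.2, 829.1, 150. ]), array([ 24.6, 959.2, 150. ])]
```

Request:
carry_out --pt "0 0 0 -10.5 0 0" --pt "0 0 0 -10.5 0 0" --grip 0

```text
t: 0.4
ee_pos: [254.9, 569.7, 221.4]
orientation: [0.033, 1.572, -0.037]
ft_force: [0.5, -0.2, -0.3]
width: 87.3
```

Request:
carry_out --pt "0.0 -0.05 0.028 0 0 0" --pt "0.0 -0.05 0.028 0 0 0" --pt "0.015 -0.05 0.028 0 0 0" --pt "0.02 -0.05 0.028 0 0 0" --pt "0.02 -0.02 0.013 0 0 0" --pt "0 0 0 0 0 0"

```text
t: 1.15
ee_pos: [373.0, 338.9, 164.7]
orientation: [0.03, 1.571, -0.033]
ft_force: [0.0, 0.3, 0.1]
width: 87.9
```

```bash
python3 - <<'E'
from h import *
st()
w=snap('wrist','w1');cv2.imwrite('pics/w1b.png',cv2.resize(np.array(w['pixels']),(800,600),interpolation=cv2.INTER_CUBIC))
E
```

```text
t 1.15 p [373.  338.9 164.7] x [-0.001 -0.002 -1.   ] y [ 0.04   0.999 -0.002] w 87.89725151831655 F [0.  0.3 0.1] q [ 0.71  0.33  1.94 -0.    0.88 -0.82]
```

View pics/w1b.png

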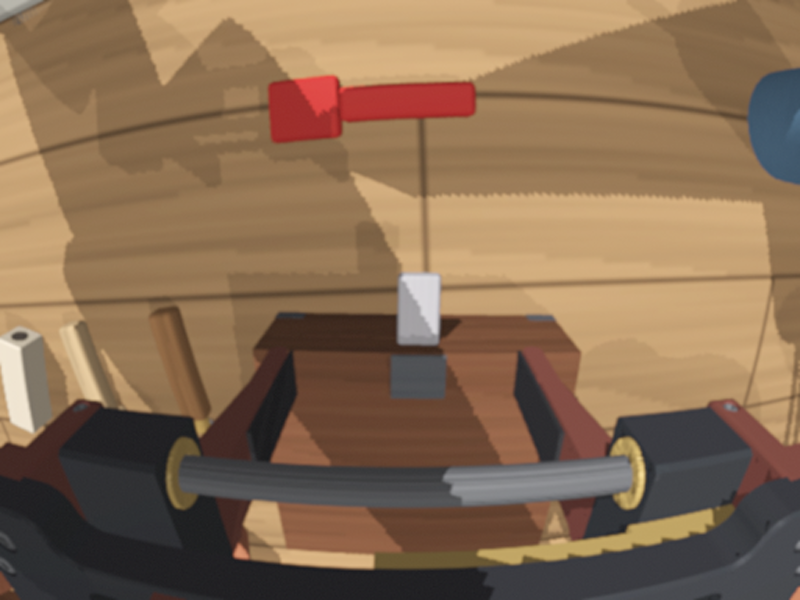

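The wrist view shows the tongue between the fingers, with its tip at (420,275) and its base at (418,345).

```bash
python3 - <<'E'
from h import *
w=load('w1');k=.64
for u,v,z in [(400,274,55),(440,274,55),(398,345,55),(440,345,55),(288,352,69),(558,350,69)]: print(u,v,px(w,u*k,v*k,z,True))
print('tcp',proj(w,[373,338.9,164.7],True)/k)
E
```

```text
400 274 [362.9 336.6  55. ]
440 274 [363.8 360.9  55. ]
398 345 [409.7 333.3  55. ]
440 345 [410.9 360.2  55. ]
288 352 [406.3 264.9  69. ]
558 350 [412.2 434.5  69. ]
tcp [403.79284284 373.10656374]
```

Request:
carry_out --pt "0.03 0.0095 0.005 0 0 0" --pt "0.05 0 0 0 0 0" --pt "0.04 0 0 0 0 0" --pt "0.015 0 0 0 0 0" --pt "0 0 0 0 0 0"

```text
t: 1.82
ee_pos: [381.1, 359.2, 32.2]
orientation: [0.033, 1.562, -0.02]
ft_force: [-0.1, -0.0, 0.4]
width: 87.6
```

Request:
carry_out --pt "0 -0.011 -0.002 0 0 0" --pt "0 0 0 0 0 0"

```text
t: 2.08
ee_pos: [379.5, 349.1, 34.5]
orientation: [0.035, 1.559, -0.018]
ft_force: [0.6, -0.9, 0.1]
width: 87.8
```

Request:
carry_out --pt "0.002 0 0 0 0 0" --pt "0 0 0 0 0 0" --pt "0 0 0 0 0 0" --pt "0 0 0 0 0 0" --grip 1

```text
t: 2.58
ee_pos: [380.8, 349.8, 34.4]
orientation: [0.037, 1.557, -0.016]
ft_force: [-0.1, -0.6, 0.2]
width: 51.8
```

```bash
python3 - <<'E'
from h import *
st()
E
```

```text
t 2.575 p [380.8 349.8  34.4] x [ 0.014  0.013 -1.   ] y [0.034 0.999 0.014] w 51.810378933068066 F [-0.1 -0.6  0.2] q [ 0.72  0.56  1.98  0.    0.58 -0.82]
```

Request:
carry_out --pt "0 0 0 0 0 0" --pt "0 0 0 0 0 0" --pt "0 0 0 0 0 0" --pt "0 0 0 0 0 0"

```text
t: 3.08
ee_pos: [380.6, 347.1, 34.2]
orientation: [0.033, 1.558, -0.019]
ft_force: [-2.2, 6.3, -0.1]
width: 26.1
```

Request:
carry_out --pt "-0.0215 0 0.0016 0 0 0" --pt "-0.0213 0 0.0038 0 0 0" --pt "-0.0208 0 0.0059 0 0 0" --pt "-0.02 0 0.0079 0 0 0" --pt "0 0 0 0 0 0"

```text
t: 3.7
ee_pos: [399.6, 346.2, 118.5]
orientation: [0.037, 1.558, -0.021]
ft_force: [0.7, -0.7, -0.8]
width: 25.9
```

Request:
carry_out --pt "-0.0185 0 0.0099 0 0 0" --pt "-0.018 0 0.0117 0 0 0" --pt "-0.0169 0 0.0135 0 0 0" --pt "-0.0154 0 0.0152 0 0 0" --pt "-0.0137 0 0.0165 0 0 0" --pt "-0.0121 0 0.0179 0 0 0" --pt "-0.0103 0 0.019 0 0 0" --pt "0 0 0 0 0 0"

```text
t: 4.7
ee_pos: [494.1, 341.3, 216.9]
orientation: [0.036, 1.581, -0.028]
ft_force: [-1.6, 0.0, 5.0]
width: 26.0
```

Request:
carry_out --pt "-0.011 0 0.026 0 0 0" --pt "-0.0063 0 0.0206 0 0 0" --pt "-0.0042 0 0.0212 0 0 0" --pt "-0.002 0 0.0215 0 0 0" --pt "0 0 0 0 0 0"

```text
t: 5.32
ee_pos: [577.8, 337.0, 238.8]
orientation: [0.031, 1.595, -0.03]
ft_force: [0.5, -0.9, 3.7]
width: 25.8
```

Request:
carry_out --pt "0 0 0 0 0 0" --pt "0 0 0 0 0 0" --pt "0 0 0 0 0 0" --pt "0 0 0 0 0 0" --pt "-0.03 0 0 0 0 0" --pt "-0.04 0 0 0 0 0" --pt "-0.02 0 0 0 0 0" --grip 0

```text
t: 6.2
ee_pos: [577.3, 337.3, 325.5]
orientation: [0.027, 1.601, -0.031]
ft_force: [-0.5, -0.1, -1.1]
width: 87.5
```

Request:
carry_out --pt "0.0 -0.02 -0.05 0 0 0" --pt "0.0 -0.05 -0.035 0 0 0" --pt "0.03 -0.05 -0.025 0 0 0" --pt "0.05 -0.04 -0.01 0 0 0" --pt "0.05 -0.02 0 0 0 0" --pt "0.025 0 0 0 0 0" --pt "0 0 0 0 0 0"

```text
t: 7.08
ee_pos: [445.2, 160.6, 175.6]
orientation: [0.03, 1.591, -0.026]
ft_force: [-0.4, -0.8, 0.2]
width: 87.8
```

```bash
python3 - <<'E'
from h import *
st()
w=snap('wrist','w2');cv2.imwrite('pics/w2b.png',cv2.resize(np.array(w['pixels']),(800,600),interpolation=cv2.INTER_CUBIC))
E
```

```text
t 7.075 p [445.2 160.6 175.6] x [-0.02   0.003 -1.   ] y [0.036 0.999 0.002] w 87.78593516891274 F [-0.4 -0.8  0.2] q [ 0.32  0.28  1.98  0.01  0.9  -1.23]
```

View pics/w2b.png

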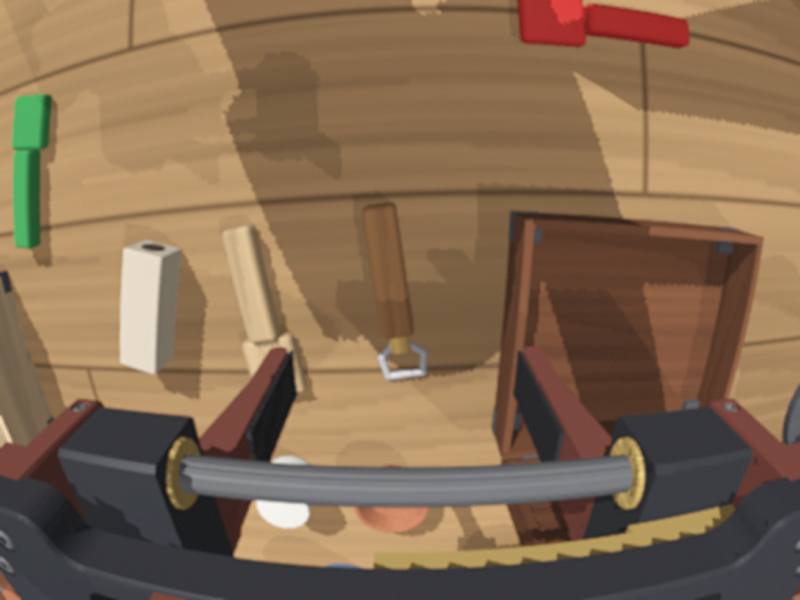

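The wrist view shows:
- **Loop tool:** handle from (379,205) to (399,335), loop tip at (404,378).
- **Paddle:** from (240,228) to about (280,380).
- **Prop:** top face from (152,245) to about (140,370).
- **Case:** open and empty on the right.

```bash
python3 - <<'E'
from h import *
w=load('w2');k=.64
P=lambda u,v,z:px(w,u*k,v*k,z,True)
def ax(n,a,b,z):
    A,B=P(*a,z),P(*b,z); print(n,A,B,'yaw',np.degrees(np.arctan2(B[1]-A[1],B[0]-A[0])).round(1))
ax('loop top centerline',(379,206),(398,335),20); print('looptip',P(404,378,5))
ax('paddle',(239,230),(268,338),20); print('paddle blade corner',P(300,390,14))
ax('prop L edge',(123,250),(121,364),36); ax('prop R edge',(164,262),(152,374),36); ax('prop  far R', (179,250),(168,360),36)
E
```

```text
loop top centerline [395.8 145.4  20. ] [490.8 154.7  20. ] yaw 5.6
looptip [534.2 157.5   5. ]
paddle [406.9  43.   20. ] [490.6  55.4  20. ] yaw 8.4
paddle blade corner [538.7  73.6  14. ]
prop L edge [412.1 -50.6  36. ] [506.5 -76.4  36. ] yaw -15.3
prop R edge [423.7 -14.5  36. ] [514.8 -46.5  36. ] yaw -19.4
prop  far R [ 4.157e+02 -1.000e-01  3.600e+01] [502.1 -27.5  36. ] yaw -17.6
```

Request:
carry_out --pt "0.02 -0.009 0.014 -7.5 -1.1 0" --pt "0.045 0 0 0 0 0" --pt "0.045 0 0 0 0 0" --pt "0 0 0 0 0 0"

```text
t: 7.62
ee_pos: [467.2, 155.2, 70.5]
orientation: [-0.074, 1.554, 0.086]
ft_force: [-0.4, -0.5, -0.1]
width: 87.9
```

```bash
python3 - <<'E'
from h import *
st()
E
```

```text
t 7.625 p [467.2 155.2  70.5] x [ 0.015  0.008 -1.   ] y [-0.102  0.995  0.007] w 87.9217648048983 F [-0.4 -0.5 -0.1] q [ 0.29  0.47  2.02  0.01  0.63 -1.38]
```

Request:
carry_out --pt "0.03 -0.0033 -0.0074 0 0 0" --pt "0.026 0 0 0 0 0" --pt "0.009 0 0 0 0 0" --pt "0 0 0 0 0 0"

```text
t: 8.12
ee_pos: [469.3, 155.1, 12.7]
orientation: [-0.073, 1.54, 0.09]
ft_force: [-0.0, -0.7, -0.7]
width: 87.6
```

Request:
carry_out --pt "0.006 -0.003 -0.006 0 1.5 0" --pt "0.002 0 0 0 0 0" --pt "0 0 0 0 0 0" --pt "0 0 0 0 0 0" --pt "0 0 0 0 0 0" --pt "0 0 0 0 0 0" --pt "0 0 0 0 0 0" --pt "0 0 0 0 0 0" --grip 1

```text
t: 9.12
ee_pos: [465.5, 152.0, 7.1]
orientation: [-0.074, 1.564, 0.09]
ft_force: [0.1, 0.6, 0.1]
width: 23.4
```

Request:
carry_out --pt "-0.03 0 0 0 0 0" --pt "-0.045 0 0 0 0 0" --pt "-0.03 0.01 0.01 7 0 0" --pt "0 0.045 0.01 0 0 0" --pt "0 0.045 0.01 0 0 0" --pt "0 0.04 0 0 0 0" --pt "0 0 0 0 0 0"

```text
t: 10.0
ee_pos: [496.6, 294.7, 116.2]
orientation: [0.028, 1.568, -0.011]
ft_force: [-0.1, -0.2, -1.5]
width: 23.5
```

```bash
python3 - <<'E'
from h import *
st()
E
```

```text
t 10.0 p [496.6 294.7 116.2] x [ 0.003  0.011 -1.   ] y [0.024 1.    0.011] w 23.546655714353395 F [-0.1 -0.2 -1.5] q [ 0.51  0.49  1.81  0.01  0.83 -1.04]
```

Request:
carry_out --pt "0.035 0 0 0 0 0" --pt "0.035 0 0 0 0 0" --pt "0.012 0 0 0 0 0" --pt "0 0 0 0 0 0"

```text
t: 10.5
ee_pos: [496.1, 293.1, 32.5]
orientation: [0.026, 1.569, -0.011]
ft_force: [0.9, 0.2, -0.7]
width: 23.8
```

Position is good, so lower to just above the floor and release to a partial opening.

Request:
carry_out --pt "0.012 0 0 0 0 0" --pt "0.004 0 0 0 0 0" --pt "0 0 0 0 0 0"

```text
t: 10.88
ee_pos: [497.6, 293.4, 17.7]
orientation: [0.028, 1.566, -0.011]
ft_force: [0.8, -0.0, -2.1]
width: 23.7
```

Request:
carry_out --pt "0 0 0 0 0 0" --pt "0 0 0 0 0 0" --pt "0 0 0 0 0 0" --pt "-0.02 0 0 0 0 0" --pt "-0.04 0 0 0 0 0" --pt "-0.04 0 0 0 0 0" --pt "-0.03 0 0 0 0 0" --grip 0.5

```text
t: 11.75
ee_pos: [496.6, 291.9, 154.5]
orientation: [0.028, 1.567, -0.011]
ft_force: [0.8, 0.8, 0.7]
width: 43.8
```

```bash
python3 - <<'E'
from h import *
st()
E
```

```text
t 11.75 p [496.6 291.9 154.5] x [ 0.004  0.011 -1.   ] y [0.024 1.    0.011] w 43.84323150737006 F [0.8 0.8 0.7] q [ 0.51  0.44  1.8   0.01  0.9  -1.05]
```

Request:
carry_out --pt "0 -0.055 -0.005 0 0 0" --pt "0 -0.055 -0.005 0 0 0" --pt "0 -0.055 -0.005 0 0 0" --pt "0 -0.05 -0.005 0 0 0" --pt "0 -0.02 -0.006 -9.5 0 0" --pt "0 0 0 0 0 0" --grip 0

```text
t: 12.5
ee_pos: [468.5, 53.3, 163.1]
orientation: [-0.103, 1.544, 0.126]
ft_force: [0.7, 0.0, 0.1]
width: 87.7
```

```bash
python3 - <<'E'
from h import *
st()
w=snap('wrist','w3');cv2.imwrite('pics/w3b.png',cv2.resize(np.array(w['pixels']),(800,600),interpolation=cv2.INTER_CUBIC))
E
```

```text
t 12.5 p [468.5  53.3 163.1] x [ 0.023  0.016 -1.   ] y [-0.146  0.989  0.013] w 87.72361140965006 F [0.7 0.  0.1] q [ 0.08  0.28  2.02  0.02  0.82 -1.65]
```

View pics/w3b.png

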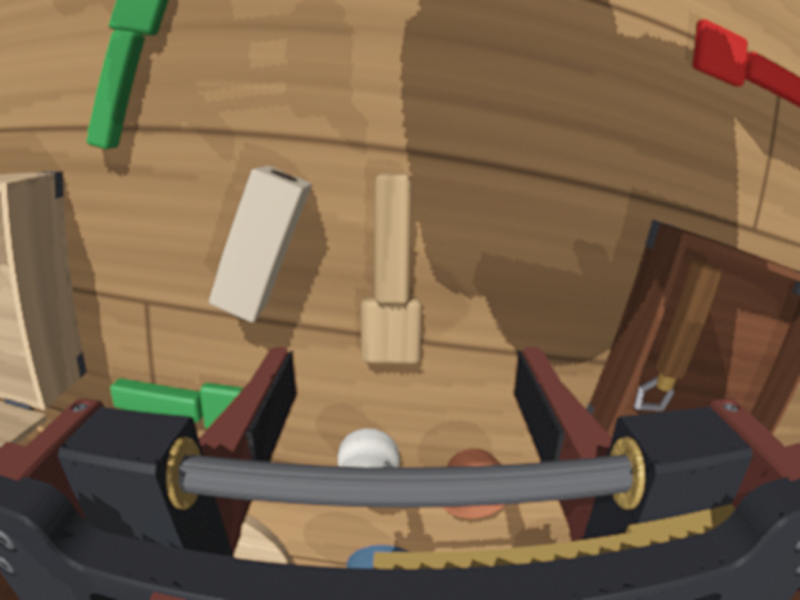

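The paddle is aligned under the gripper, from (393,177) to (391,362), and the loop tool is lying in the case. The prop's top face runs from (282,180) to (232,310).

```bash
python3 - <<'E'
from h import *
w=load('w3');k=.64
P=lambda u,v,z:px(w,u*k,v*k,z,True)
print(P(393,178,20),P(391,300,20),P(391,361,14)); 
c=[P(*a,36) for a in[(254,169),(309,187),(253,321),(210,303)]]; print(c,np.mean(c,0))
E
```

```text
[407.7  38.8  20. ] [490.9  49.1  20. ] [541.1  55.8  14. ]
[array([410.7, -49.2,  36. ]), array([418.5, -12.3,  36. ]), array([514. , -43.9,  36. ]), array([505.4, -76.3,  36. ])] [462.15  -45.425  36.   ]
```

Request:
carry_out --pt "0.02 -0.0067 -0.002 1 1.3 -0.9" --pt "0.045 0 0 0 0 0" --pt "0.045 0 0 0 0 0" --pt "0.015 0 0 0 0 0" --pt "0 0 0 0 0 0"

```text
t: 13.18
ee_pos: [474.8, 52.0, 39.0]
orientation: [-0.094, 1.557, 0.091]
ft_force: [-0.9, 0.7, 1.1]
width: 87.9
```

```bash
python3 - <<'E'
from h import *
st()
E
```

```text
t 13.175 p [474.8  52.   39. ] x [ 0.012 -0.001 -1.   ] y [-0.118  0.993 -0.003] w 87.87307250299114 F [-0.9  0.7  1.1] q [ 0.09  0.52  2.06 -0.    0.55 -1.6 ]
```

Request:
carry_out --pt "0.0 -0.0047 -0.0054 0 0.7 0" --pt "0.022 -0.001 -0.001 0 0 0" --pt "0.01 0 0 0 0 0" --pt "0 0 0 0 0 0"

```text
t: 13.68
ee_pos: [472.6, 45.7, 11.3]
orientation: [-0.094, 1.562, 0.09]
ft_force: [0.7, -0.7, 0.2]
width: 87.8
```

Request:
carry_out --pt "0.007 0.0 0 0 0 0" --pt "0 0 0 0 0 0" --pt "0 0 0 0 0 0" --pt "0 0 0 0 0 0" --pt "0 0 0 0 0 0" --pt "0 0 0 0 0 0" --pt "0 0 0 0 0 0" --pt "0 0 0 0 0 0" --grip 1

```text
t: 14.68
ee_pos: [473.8, 45.7, 5.6]
orientation: [-0.094, 1.559, 0.089]
ft_force: [0.1, -1.0, 0.3]
width: 23.8
```

Request:
carry_out --pt "-0.03 0 0 0 0 0" --pt "-0.05 0 0 0 0 0" --pt "-0.035 0.02 0.01 8.5 0 0" --pt "0 0.055 0.005 0 0 0" --pt "0 0.055 0.003 0 0 0" --pt "0 0.055 0.003 0 0 0" --pt "0 0.055 0.003 0 0 0" --pt "0 0.055 0 0 0 0"

```text
t: 15.68
ee_pos: [505.2, 346.7, 123.8]
orientation: [0.033, 1.563, -0.036]
ft_force: [0.6, 0.1, -0.5]
width: 23.9
```

```bash
python3 - <<'E'
from h import *
st()
E
```

```text
t 15.675 p [505.2 346.7 123.8] x [ 0.008 -0.002 -1.   ] y [ 0.044  0.999 -0.001] w 23.947793706309696 F [ 0.6  0.1 -0.5] q [ 0.59  0.53  1.73 -0.01  0.88 -0.94]
```

Request:
carry_out --pt "0 0.034 -0.004 0 0.4 0" --pt "0.035 0 -0.001 0 0 0" --pt "0.035 0 -0.001 0 0 0" --pt "0.012 0 0 0 0 0" --pt "0 0 0 0 0 0"

```text
t: 16.3
ee_pos: [499.9, 387.3, 39.5]
orientation: [0.03, 1.569, -0.03]
ft_force: [0.1, -0.8, -0.9]
width: 23.5
```

Request:
carry_out --pt "0.016 -0.003 0 0 0 0" --pt "0.007 0 0 0 0 0" --pt "0 0 0 0 0 0"

```text
t: 16.68
ee_pos: [501.4, 384.3, 17.3]
orientation: [0.032, 1.566, -0.029]
ft_force: [-0.4, -0.2, -0.8]
width: 24.2
```

Request:
carry_out --pt "0 0 0 0 0 0" --pt "0 0 0 0 0 0" --pt "0 0 0 0 0 0" --pt "-0.02 0 0 0 0 0" --pt "-0.04 0 0 0 0 0" --pt "-0.05 0 0 0 0 0" --pt "-0.05 0 0 0 0 0" --pt "-0.05 0 0 0 0 0" --grip 0.5

```text
t: 17.68
ee_pos: [499.3, 383.3, 236.7]
orientation: [0.031, 1.567, -0.03]
ft_force: [0.1, 0.9, -0.1]
width: 43.7
```

```bash
python3 - <<'E'
from h import *
st()
s=load('s0');a=snap('scene','s1');b=snap('side','d1')
im=np.hstack([np.array(a['pixels'])[100:384,60:470],np.array(b['pixels'])[40:324,100:490]])
cv2.imwrite('pics/c1.png',im); print(im.shape)
E
```

```text
t 17.675 p [499.3 383.3 236.7] x [ 0.003  0.001 -1.   ] y [0.039 0.999 0.001] w 43.709439600367425 F [ 0.1  0.9 -0.1] q [ 0.64  0.41  1.61 -0.    1.12 -0.9 ]
(284, 800, 3)
```

View pics/c1.png

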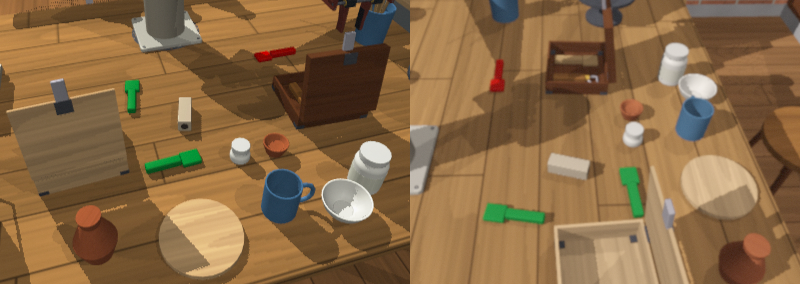

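Request:
carry_out --pt "-0.05 0 0 0 0 0" --pt "-0.05 -0.02 0.02 0 0 0" --pt "-0.01 -0.025 0.05 0 0 0" --pt "0 0 0.01 0 0 0" --pt "0 0 0 0 0 0" --grip 0

```text
t: 18.4
ee_pos: [578.7, 335.1, 359.9]
orientation: [0.036, 1.556, -0.022]
ft_force: [0.1, -0.9, 0.6]
width: 87.1
```

```bash
python3 - <<'E'
from h import *
st()
E
```

```text
t 18.4 p [578.7 335.1 359.9] x [ 0.015  0.009 -1.   ] y [0.037 0.999 0.009] w 87.14970715859448 F [ 0.1 -0.9  0.6] q [ 0.51  0.37  1.4   0.    1.36 -1.03]
```

Request:
carry_out --pt "0.03 0.003 -0.001 0 0.9 0" --pt "0.045 0 0 0 0 0" --pt "0.025 0 0 0 0 0" --pt "0.01 0 0 0 0 0" --pt "0 0 0 0 0 0"

```text
t: 19.02
ee_pos: [571.6, 341.8, 245.0]
orientation: [0.032, 1.577, -0.02]
ft_force: [0.0, 0.1, 0.2]
width: 87.6
```

Request:
carry_out --pt "0.004 -0.0035 0.007 0 0 0" --pt "0 0 0 0 0 0" --pt "0 0 0 0 0 0"

```text
t: 19.4
ee_pos: [579.9, 338.7, 243.5]
orientation: [0.033, 1.574, -0.018]
ft_force: [0.7, -0.1, -0.5]
width: 88.0
```

Request:
carry_out --pt "0 0 0 0 0 0" --pt "0 0 0 0 0 0" --pt "0 0 0 0 0 0" --pt "0 0 0 0 0 0" --pt "0 0 0 0 0 0" --pt "0 0 0 0 0 0" --pt "0 0 0 0 0 0" --pt "0 0 0 0 0 0" --grip 1

```text
t: 20.4
ee_pos: [580.1, 337.0, 244.4]
orientation: [0.031, 1.573, -0.02]
ft_force: [-0.0, 1.2, 0.4]
width: 25.3
```

Request:
carry_out --pt "0.002 0 -0.0215 0 0 0" --pt "0.0042 0 -0.0212 0 0 0" --pt "0.0063 0 -0.0206 0 0 0" --pt "0.0083 0 -0.02 0 0 0" --pt "0.0103 0 -0.019 0 0 0" --pt "0.0121 0 -0.0179 0 0 0" --pt "0 0 0 0 0 0"

```text
t: 21.28
ee_pos: [464.1, 342.9, 197.0]
orientation: [0.035, 1.558, -0.017]
ft_force: [-2.8, 0.0, -0.7]
width: 25.6
```

```bash
python3 - <<'E'
from h import *
o,M=st(); g=o['ee_pos']-19*M[:,0]; d=np.array([g[0]-594.3,g[2]-45]); print(d,np.hypot(*d),np.arctan2(d[1],-d[0])-.0255)
E
```

```text
t 21.275 p [464.1 342.9 197. ] x [ 0.013  0.011 -1.   ] y [0.033 0.999 0.012] w 25.647530157005814 F [-2.8  0.  -0.7] q [ 0.61  0.38  1.77  0.    0.98 -0.92]
[-130.45518443  171.00244487] 215.0822895897164 0.8935997484387311
```

Request:
carry_out --pt "0.0137 0 -0.0165 0 0 0" --pt "0.0154 0 -0.0152 0 0 0" --pt "0.0169 0 -0.0135 0 0 0" --pt "0.0181 0 -0.0117 0 0 0" --pt "0.0192 0 -0.0099 0 0 0" --pt "0.0201 0 -0.0079 0 0 0" --pt "0 0 0 0 0 0"

```text
t: 22.15
ee_pos: [397.3, 346.2, 94.7]
orientation: [0.036, 1.55, -0.018]
ft_force: [-2.4, 1.9, -1.9]
width: 25.5
```

```bash
python3 - <<'E'
from h import *
o,M=st(); g=o['ee_pos']-19*M[:,0]; d=np.array([g[0]-594.3,g[2]-45]); print(d,np.hypot(*d),np.arctan2(d[1],-d[0])-.0255)
E
```

```text
t 22.15 p [397.3 346.2  94.7] x [ 0.021  0.011 -1.   ] y [0.034 0.999 0.012] w 25.498498932634018 F [-2.4  1.9 -1.9] q [ 0.7   0.46  1.94 -0.01  0.71 -0.83]
[-197.39652258   68.72712347] 209.0186705276518 0.309541685706311
```

Request:
carry_out --pt "0.018 0 -0.009 0 0.5 0" --pt "0.018 0 -0.006 0 0 0" --pt "0.012 0 -0.004 0 0 0" --pt "0.006 0 -0.002 0 0 0" --pt "0.004 0 0 0 0 0" --pt "0 0 0 0 0 0"

```text
t: 22.9
ee_pos: [387.3, 346.7, 46.2]
orientation: [0.036, 1.548, -0.018]
ft_force: [-3.2, 0.1, -3.7]
width: 25.3
```

Request:
carry_out --pt "0.01 0 -0.002 0 0 0" --pt "0.008 0 -0.002 0 0 0" --pt "0.008 0 -0.001 0 0 0" --pt "0.006 0 0 0 0 0" --pt "0 0 0 0 0 0"

```text
t: 23.52
ee_pos: [390.0, 346.8, 28.2]
orientation: [0.037, 1.54, -0.018]
ft_force: [-4.6, 1.7, -3.5]
width: 25.7
```

Request:
carry_out --pt "0.006 0 0 0 0 0" --pt "0.006 0 0 0 0 0" --pt "0 0 0 0 0 0"

```text
t: 23.9
ee_pos: [392.1, 346.8, 22.2]
orientation: [0.038, 1.539, -0.018]
ft_force: [-4.9, 0.3, -2.9]
width: 25.8
```

```bash
python3 - <<'E'
from h import *
b=snap('side','d2');w=snap('wrist','w4')
im=np.hstack([cv2.resize(np.array(b['pixels'])[50:170,190:340],(400,320),interpolation=cv2.INTER_CUBIC),cv2.resize(np.array(w['pixels']),(400,320),interpolation=cv2.INTER_AREA)])
cv2.imwrite('pics/c2.png',im)
E
```

```text
(no output)
```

View pics/c2.png

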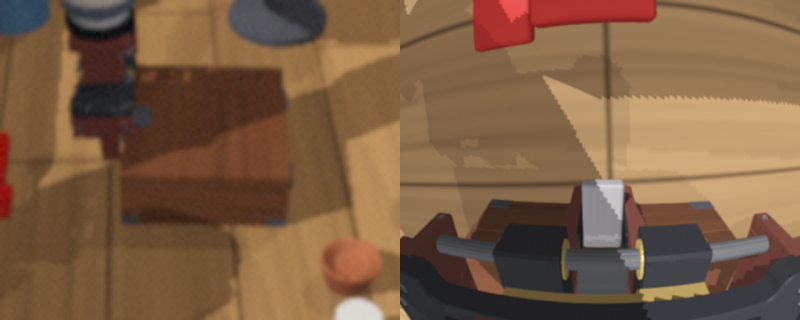

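The lid looks shut, with the fingers still on the tongue. Release it and compare with the first picture.

Request:
carry_out --pt "0 0 0 0 0 0" --pt "0 0 0 0 0 0" --pt "0 0 0 0 0 0" --pt "0 0 0 0 0 0" --pt "0 0 0 0 0 0" --pt "-0.04 0 -0.005 0 0 0" --pt "-0.05 0 -0.005 0 0 0" --pt "-0.06 0 0 0 0 0" --grip 0

```text
t: 25.0
ee_pos: [376.4, 345.0, 170.1]
orientation: [0.033, 1.544, -0.02]
ft_force: [0.9, 1.2, -0.9]
width: 87.9
```

Request:
carry_out --pt "0 -0.055 0.01 0 0.8 0" --pt "0 -0.055 0.01 0 0 0" --pt "0 -0.055 0.01 0 0 0" --pt "0 -0.055 0.01 10 0 0" --pt "0 -0.055 0.01 8 0 0" --pt "0 -0.055 0 0 0 0" --pt "0 -0.045 0 0 0 0" --pt "0 0 0 0 0 0"

```text
t: 26.0
ee_pos: [377.5, -32.9, 171.6]
orientation: [0.294, 1.527, -0.261]
ft_force: [0.3, 0.7, -0.1]
width: 87.4
```

```bash
python3 - <<'E'
from h import *
st()
b=snap('side','d3');a=snap('scene','s3');w=snap('wrist','w5')
d0=load('d0')['pixels'];s0=load('s0')['pixels']
f=lambda x:cv2.resize(np.array(x),(400,280),interpolation=cv2.INTER_CUBIC)
r=np.array(b['pixels'])
cv2.imwrite('pics/c3.png',np.vstack([np.hstack([f(d0[60:150,215:310]),f(r[60:150,215:310])]),np.hstack([f(s0[150:235,325:440]),f(np.array(a['pixels'])[150:235,325:440])])]))
cv2.imwrite('pics/w5b.png',cv2.resize(np.array(w['pixels']),(800,600),interpolation=cv2.INTER_CUBIC))
E
```

```text
t 26.0 p [377.5 -32.9 171.6] x [ 0.029  0.016 -0.999] y [0.347 0.937 0.025] w 87.41326418086535 F [ 0.3  0.7 -0.1] q [-0.13  0.13  2.2   0.03  0.79 -1.37]
```

View pics/c3.png

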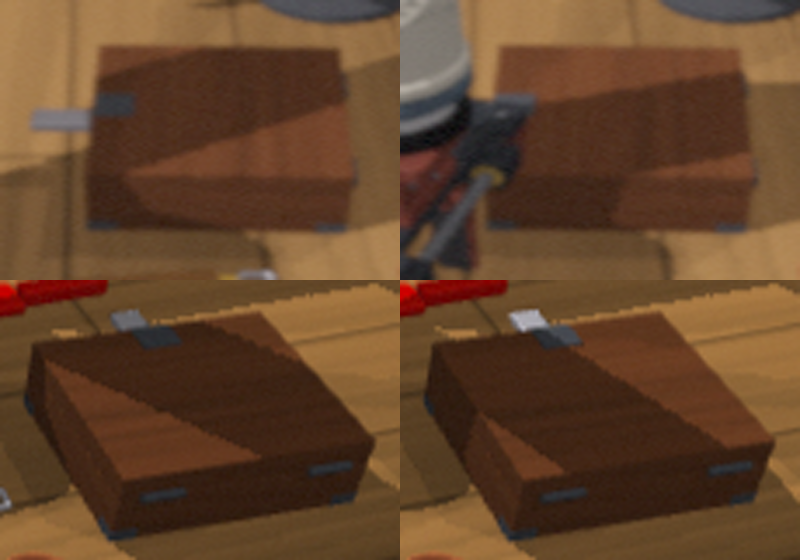

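View pics/w5b.png

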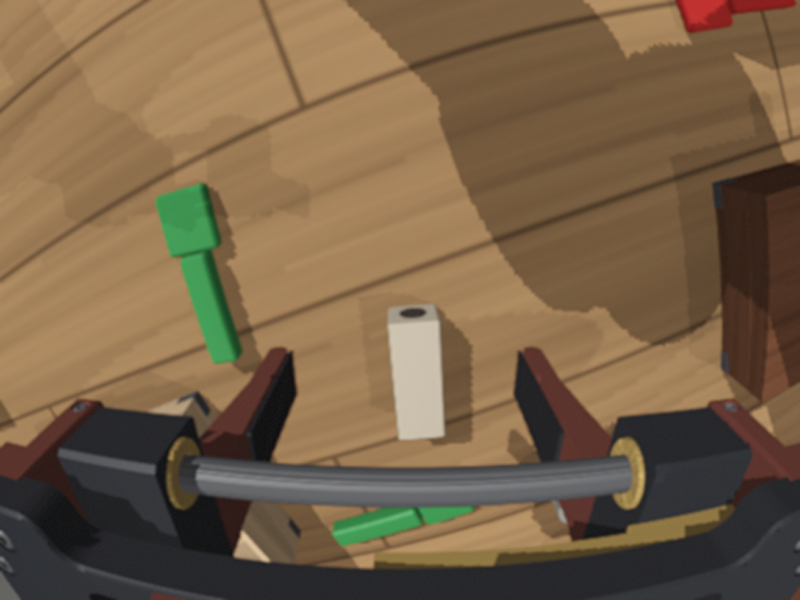

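The case lid now matches its first shut look in both views, with the tongue tip at the same crop pixel. In the wrist view the prop's top face has corners (389,322), (438,320), (444,437) and (398,439).

```bash
python3 - <<'E'
from h import *
w=load('w5');k=.64
c=np.array([px(w,u*k,v*k,36,True) for u,v in [(389,322),(438,320),(444,437),(398,439)]]);m=c.mean(0)
a=(c[2]+c[3]-c[0]-c[1])/2; yaw=np.degrees(np.arctan2(a[1],a[0]));print(c,m,yaw)
o,M=st();d=m-o['ee_pos'];d[2]=8-o['ee_pos'][2]; print('tool shift',M.T@d,'turn z',yaw+90-np.degrees(np.arctan2(M[1,1],M[0,1])))
E
```

```text
[[408.9 -49.5  36. ]
 [419.5 -17.4  36. ]
 [516.1 -44.5  36. ]
 [504.5 -78.8  36. ]] [462.25 -47.55  36.  ] -16.354027092701962
t 26.15 p [379.1 -30.6 171.8] x [ 0.03   0.016 -0.999] y [0.343 0.939 0.026] w 87.88768691243081 F [-1.   1.1 -0. ] q [-0.13  0.13  2.2   0.03  0.79 -1.37]
tool shift [165.99274173   8.39514944  80.15641962] turn z 3.732716159919235
```

Request:
carry_out --pt "0 0.006 0.04 -3.7 1.3 -1.4" --pt "0.03 0.005 0.035 0 0 0" --pt "0.045 0 0 0 0 0" --pt "0.03 0 0 0 0 0" --pt "0 0 0 0 0 0"

```text
t: 26.78
ee_pos: [461.0, -37.1, 65.6]
orientation: [0.214, 1.554, -0.213]
ft_force: [0.0, -0.7, 0.4]
width: 87.7
```

```bash
python3 - <<'E'
from h import *
o,M=st();d=np.array([462.3,-47.5,9])-o['ee_pos']; print('tool shift',M.T@d)
E
```

```text
t 26.775 p [461.  -37.1  65.6] x [ 0.006 -0.    -1.   ] y [0.269 0.963 0.001] w 87.66473508227206 F [ 0.  -0.7  0.4] q [-0.11  0.46  2.08  0.    0.6  -1.41]
tool shift [56.57952586 -9.77332198  3.78920543]
```

Request:
carry_out --pt "0 -0.0098 0.0035 0 0 0" --pt "0.035 0 0 0 0 0" --pt "0.02 0 0 0 0 0" --pt "0.002 0 0 0 0 0" --pt "0 0 0 0 0 0"

```text
t: 27.4
ee_pos: [468.2, -47.9, 13.7]
orientation: [0.211, 1.543, -0.21]
ft_force: [-0.3, -0.1, -0.7]
width: 88.1
```

Request:
carry_out --pt "0 0 0 0 0 0" --pt "0 0 0 0 0 0" --pt "0 0 0 0 0 0" --pt "0 0 0 0 0 0" --pt "0 0 0 0 0 0" --pt "0 0 0 0 0 0" --pt "0 0 0 0 0 0" --grip 1

```text
t: 28.28
ee_pos: [469.9, -48.2, 16.3]
orientation: [0.21, 1.539, -0.209]
ft_force: [0.0, 0.0, 1.5]
width: 35.9
```

Request:
carry_out --pt "-0.04 0 0 0 0 0" --pt "-0.05 0 0 0 0 0" --pt "-0.04 0 0 -9 0 0" --pt "0 -0.05 0.02 -6 1.5 0" --pt "0 -0.055 0.01 0 0 0" --pt "0 -0.055 0.005 0 0 0" --pt "0 -0.055 0 0 0 0" --pt "0 -0.05 0 0 0 0"

```text
t: 29.28
ee_pos: [496.8, -318.5, 148.7]
orientation: [-0.007, 1.581, 0.008]
ft_force: [0.8, -0.2, -1.5]
width: 35.9
```

```bash
python3 - <<'E'
from h import *
o,M=st();d=np.array([516,-337,24])-o['ee_pos']; print('tool shift',M.T@d)
E
```

```text
t 29.275 p [ 496.8 -318.5  148.7] x [-0.01   0.001 -1.   ] y [-0.009  1.     0.001] w 35.879141799954375 F [ 0.8 -0.2 -1.5] q [-0.59  0.47  1.75 -0.01  0.93 -2.16]
tool shift [124.51700355 -18.7303848   20.28424582]
```

Request:
carry_out --pt "0 -0.013 0.02 0 0 0" --pt "0.04 0 0 0 0 0" --pt "0.035 0 0 0 0 0" --pt "0.02 0 0 0 0 0" --pt "0.01 0 0 0 0 0" --pt "0 0 0 0 0 0"

```text
t: 30.02
ee_pos: [515.2, -336.1, 39.1]
orientation: [-0.002, 1.581, 0.003]
ft_force: [-0.6, -0.1, -1.3]
width: 35.6
```

Request:
carry_out --pt "0.01 0 0 0 0 0" --pt "0.005 0 0 0 0 0" --pt "0 0 0 0 0 0"

```text
t: 30.4
ee_pos: [516.5, -336.8, 25.4]
orientation: [-0.004, 1.578, 0.002]
ft_force: [-0.6, 0.6, -1.8]
width: 36.0
```

Request:
carry_out --pt "0 0 0 0 0 0" --pt "0 0 0 0 0 0" --pt "0 0 0 0 0 0" --pt "0 0 0 0 0 0" --pt "-0.03 0 0 0 0 0" --pt "-0.05 0 -0.003 0 0 0" --pt "-0.055 0 -0.005 0 0 0" --pt "-0.055 0 0 0 0 0" --grip 0.2

```text
t: 31.4
ee_pos: [507.9, -335.4, 217.3]
orientation: [-0.001, 1.584, 0.005]
ft_force: [1.1, -1.0, -0.3]
width: 70.4
```

Request:
carry_out --pt "-0.055 0 0 0 0 0" --pt "-0.055 0 0 0 0 0" --pt "-0.04 0 0 0 0 0" --pt "0 0 0 0 0 0" --grip 0

```text
t: 31.9
ee_pos: [510.6, -336.3, 378.3]
orientation: [-0.005, 1.576, 0.001]
ft_force: [0.1, 0.3, -0.4]
width: 88.0
```

```bash
python3 - <<'E'
from h import *
st()
b=snap('side','d4');a=snap('scene','s4')
f=lambda x:cv2.resize(np.array(x)['pixels'] if 0 else np.array(x),(400,450),interpolation=cv2.INTER_CUBIC)
im=np.hstack([f(b['pixels'][204:384,235:395]),f(a['pixels'][130:310,40:200])]);cv2.imwrite('pics/c4.png',im)
E
```

```text
t 31.9 p [ 510.6 -336.3  378.3] x [-0.005 -0.003 -1.   ] y [-0.004  1.    -0.003] w 88.03949471762616 F [ 0.1  0.3 -0.4] q [-0.6   0.27  1.49 -0.01  1.38 -2.17]
```

View pics/c4.png

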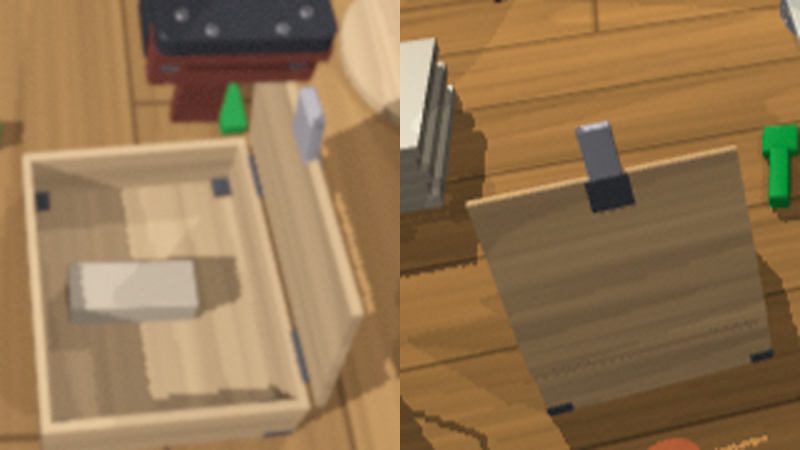

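The prop lies inside the chest at side crop (133,290). The chest tongue tip is at side crop (309,92) and at scene crop (194,126).

```bash
python3 - <<'E'
from h import *
d=load('d4');s=load('s4')
def tri(a,b):
    A=[];B=[]
    for im,(u,v) in((d,a),(s,b)):
        c,r=ray(im,u,v); r/=np.linalg.norm(r);P=np.eye(3)-np.outer(r,r);A.append(P);B.append(P@c)
    x=np.linalg.lstsq(np.vstack(A),np.hstack(B),rcond=None)[0]
    return x.round(1),proj(d,x)-a,proj(s,x)-b
print('tip',tri((235+309/2.5,204+92/2.5),(40+194/2.5,130+126/2.5)))
k=2.5
S=lambda u,v,z:px(d,235+u/k,204+v/k,z)
print('rim FL,BL,FR,BR',S(25,158,70),S(247,143,70),S(47,435,70),S(308,405,70))
print('lid top L in scene; tip', [px(s,40+u/k,130+v/k,z) for u,v,z in((337,147,256),(66,204,256))])
E
```

```text
tip (array([ 595.4, -328.1,  299.5]), array([0.90359259, 1.72005741]), array([ 1.08622328, -0.94577131]))
rim FL,BL,FR,BR [ 425.7 -241.8   70. ] [ 610.2 -233.6   70. ] [ 438.1 -448.5   70. ] [ 619.  -435.5   70. ]
lid top L in scene; tip [array([ 599.9, -225.6,  256. ]), array([ 611. , -435.7,  256. ])]
```

Request:
carry_out --pt "0 0.003 0.04 -3 0 0" --pt "0.02 0.002 0.035 0 0 0" --pt "0.025 0 0.008 0 0 0" --pt "0 0 0 0 0 0"

```text
t: 32.5
ee_pos: [590.0, -325.8, 317.8]
orientation: [-0.038, 1.593, 0.052]
ft_force: [-0.3, 0.1, -0.7]
width: 87.8
```

```bash
python3 - <<'E'
from h import *
st()
w=snap('wrist','w6');cv2.imwrite('pics/w6b.png',cv2.resize(np.array(w['pixels']),(800,600),interpolation=cv2.INTER_CUBIC))
E
```

```text
t 32.5 p [ 590.  -325.8  317.8] x [-0.023  0.008 -1.   ] y [-0.057  0.998  0.009] w 87.81308478598353 F [-0.3  0.1 -0.7] q [-0.52  0.42  1.4  -0.    1.34 -2.15]
```

View pics/w6b.png

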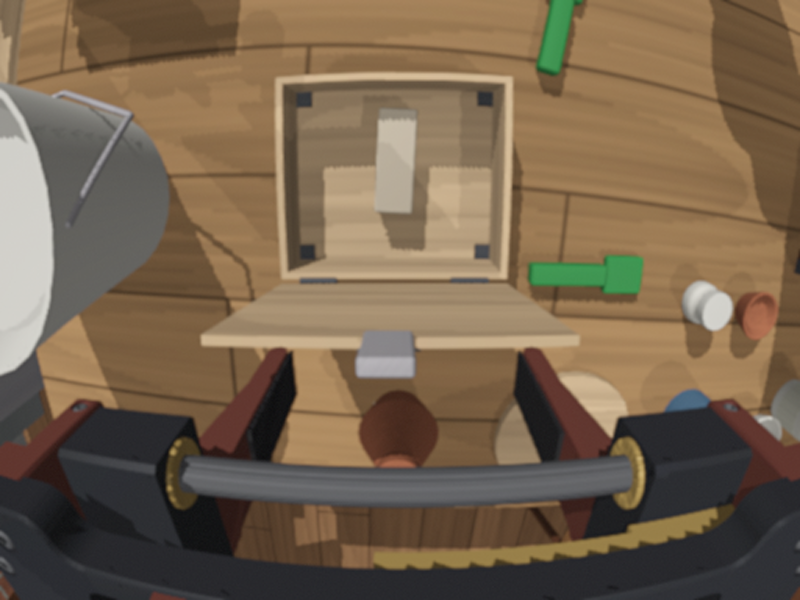

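The tongue tip is between the fingers at (385,367), and the prop lies in the chest at (396,160).

```bash
python3 - <<'E'
from h import *
w=load('w6');k=.64
P=lambda u,v,z:px(w,u*k,v*k,z,True)
for z in(295,300):print([P(u,v,z) for u,v in((357,359),(414,359),(357,377),(414,377),(386,367))])
print('hinge rim',P(281,276,70),P(509,276,70),'front',P(277,78,70),P(512,78,70))
E
```

```text
[array([ 595.6, -346. ,  295. ]), array([ 594.2, -320.9,  295. ]), array([ 604.5, -345.9,  295. ]), array([ 603.1, -320.4,  295. ]), array([ 598.7, -333.1,  295. ])]
[array([ 593.3, -345.6,  300. ]), array([ 591.9, -321.2,  300. ]), array([ 602. , -345.5,  300. ]), array([ 600.5, -320.7,  300. ]), array([ 596.3, -333. ,  300. ])]
hinge rim [ 619.9 -437.1   70. ] [ 608.6 -224.9   70. ] front [ 437.8 -445.2   70. ] [ 427.2 -237.3   70. ]
```

Request:
carry_out --pt "0 -0.0072 0.0086 0 -1.3 -0.4" --pt "0.02 0 0 0 0 0" --pt "0.018 0 0 0 0 0" --pt "0.006 0 0 0 0 0" --pt "0 0 0 0 0 0"

```text
t: 33.17
ee_pos: [598.8, -334.1, 273.3]
orientation: [-0.043, 1.566, 0.043]
ft_force: [0.1, -0.5, -0.3]
width: 87.7
```

Request:
carry_out --pt "0.005 0.001 0 0 0 0" --pt "0 0 0 0 0 0" --pt "0 0 0 0 0 0" --pt "0 0 0 0 0 0" --pt "0 0 0 0 0 0" --pt "0 0 0 0 0 0" --pt "0 0 0 0 0 0" --pt "0 0 0 0 0 0" --grip 1

```text
t: 34.17
ee_pos: [599.6, -333.6, 269.8]
orientation: [-0.045, 1.563, 0.042]
ft_force: [-0.2, 0.2, 0.5]
width: 25.8
```

Request:
carry_out --pt "0.002 0 -0.0215 0 0 0" --pt "0.0042 0 -0.0212 0 0 0" --pt "0.0063 0 -0.0206 0 0 0" --pt "0.0083 0 -0.02 0 0 0" --pt "0.0103 0 -0.019 0 0 0" --pt "0.0121 0 -0.0179 0 0 0" --pt "0 0 0 0 0 0"

```text
t: 35.05
ee_pos: [484.1, -339.9, 228.0]
orientation: [-0.046, 1.546, 0.04]
ft_force: [1.8, -1.1, -5.6]
width: 25.9
```

```bash
cat > ang.py <<'E'
from h import *
o,M=st(); g=o['ee_pos']-19*M[:,0]; d=np.array([g[0]-614.3,g[2]-70]); print(d,np.hypot(*d),np.arctan2(d[1],-d[0])-.0255)
E
python3 ang.py
```

```text
t 35.05 p [ 484.1 -339.9  228. ] x [ 0.024 -0.003 -1.   ] y [-0.055  0.998 -0.005] w 25.919484712857617 F [ 1.8 -1.1 -5.6] q [-0.64  0.36  1.72  0.01  1.04 -2.27]
[-130.65102921  176.9770857 ] 219.97859054000585 0.9093661545961451
```

Request:
carry_out --pt "0.0137 0 -0.0155 0 0.6 0" --pt "0.0154 0 -0.0152 0 0 0" --pt "0.0169 0 -0.0132 0 0 0" --pt "0.0181 0 -0.0115 0 0 0" --pt "0.0192 0 -0.0097 0 0 0" --pt "0.0201 0 -0.0079 0 0 0" --pt "0 0 0 0 0 0"

```text
t: 35.92
ee_pos: [410.6, -344.0, 125.6]
orientation: [-0.047, 1.562, 0.043]
ft_force: [-0.7, -0.6, -1.4]
width: 25.6
```

```bash
python3 ang.py
```

```text
t 35.925 p [ 410.6 -344.   125.6] x [ 0.008 -0.003 -1.   ] y [-0.057  0.998 -0.003] w 25.59701316254079 F [-0.7 -0.6 -1.4] q [-0.72  0.43  1.9   0.    0.81 -2.35]
[-203.89962686   74.60572047] 217.1199469399061 0.3252638315190302
```

Request:
carry_out --pt "0.019 0 -0.0055 0 0 0" --pt "0.019 0 -0.0035 0 0 0" --pt "0.015 0 -0.002 0 0 0" --pt "0.008 0 -0.0005 0 0 0" --pt "0.005 0 0 0 0 0" --pt "0 0 0 0 0 0"

```text
t: 36.67
ee_pos: [398.3, -344.5, 59.8]
orientation: [-0.046, 1.569, 0.046]
ft_force: [-4.0, -1.7, -1.4]
width: 25.6
```

```bash
python3 ang.py
```

```text
t 36.675 p [ 398.3 -344.5   59.8] x [ 0.001  0.001 -1.   ] y [-0.059  0.998  0.001] w 25.559667909979694 F [-4.  -1.7 -1.4] q [-0.74  0.53  1.94  0.    0.67 -2.37]
[-216.04556225    8.76421832] 216.22325613033397 0.015044297135054837
```

Nearly shut. Press down a bit further, then release and back off.

Request:
carry_out --pt "0.006 0 0 0 0 0" --pt "0.006 0 0 0 0 0" --pt "0.006 0 0 0 0 0" --pt "0 0 0 0 0 0"

```text
t: 37.17
ee_pos: [400.1, -344.4, 48.9]
orientation: [-0.045, 1.569, 0.047]
ft_force: [-5.9, -2.0, -3.6]
width: 25.6
```

Request:
carry_out --pt "0 0 0 0 0 0" --pt "0 0 0 0 0 0" --pt "0 0 0 0 0 0" --pt "0 0 0 0 0 0" --pt "0 0 0 0 0 0" --pt "-0.04 0 0 0 0 0" --pt "-0.055 0 0 0 0 0" --pt "-0.055 0 0 0 0 0" --grip 0

```text
t: 38.17
ee_pos: [400.0, -343.1, 198.9]
orientation: [-0.041, 1.574, 0.052]
ft_force: [0.5, -0.5, 0.2]
width: 87.6
```

Request:
carry_out --pt "-0.02 0.055 0 0 0 0" --pt "-0.02 0.055 0 0 0 0" --pt "-0.02 0.055 0 0 0 0" --pt "0 0.055 0 0 0 0" --pt "0 0 0 0 0 0"

```text
t: 38.8
ee_pos: [389.1, -120.1, 266.7]
orientation: [-0.044, 1.563, 0.045]
ft_force: [0.5, -0.1, -0.5]
width: 87.6
```

```bash
python3 - <<'E'
from h import *
st()
b=snap('side','d5');a=snap('scene','s5')
cv2.imwrite('pics/c5.png',np.hstack([cv2.resize(np.array(x['pixels']),(400,300),interpolation=cv2.INTER_AREA) for x in (a,b)]))
cv2.imwrite('pics/c5z.png',np.hstack([cv2.resize(np.array(b['pixels'])[224:384,205:405],(400,320),interpolation=cv2.INTER_CUBIC),cv2.resize(np.array(a['pixels'])[150:310,40:240],(400,320),interpolation=cv2.INTER_CUBIC)]))
E
```

```text
t 38.8 p [ 389.1 -120.1  266.7] x [ 0.007  0.001 -1.   ] y [-0.057  0.998  0.001] w 87.62524107795129 F [ 0.5 -0.1 -0.5] q [-0.33  0.03  2.04  0.    1.07 -1.96]
```

View pics/c5.png

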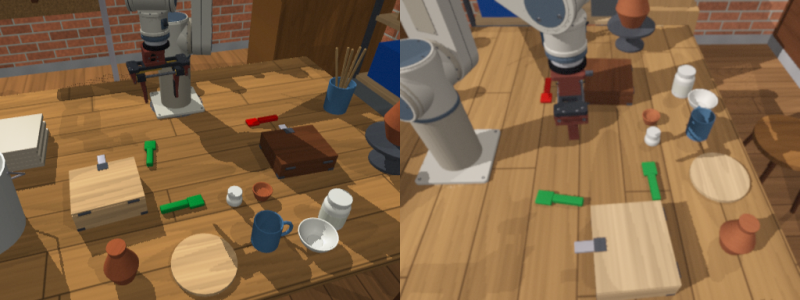

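View pics/c5z.png

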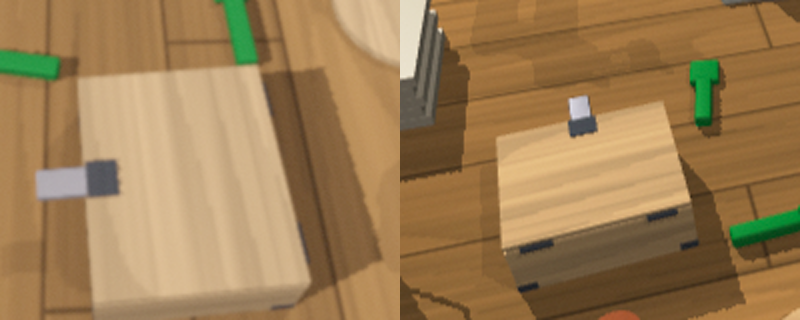

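```bash
python3 - <<'E'
from h import *
d=load('d5');s=load('s5')
a=(205+37/2,224+185/2);b=(40+179/2,150+97/2);A=[];B=[]
for im,(u,v) in((d,a),(s,b)):
    c,r=ray(im,u,v); r/=np.linalg.norm(r);P=np.eye(3)-np.outer(r,r);A.append(P);B.append(P@c)
print(np.linalg.lstsq(np.vstack(A),np.hstack(B),rcond=None)[0])
g=lambda f:cv2.Canny(cv2.cvtColor(load(f)['pixels'],cv2.COLOR_BGR2GRAY)[150:235,325:440],60,150).astype(np.float32)
print('case edges shift',cv2.phaseCorrelate(g('s0'),g('s5')))
# tongue outline bbox (bluish-grey pixels)
for f in('s0','s5'):
    p=load(f)['pixels'].astype(int)[150:175,345:385]; m=(p[...,0]>p[...,2]+3); y,x=np.nonzero(m); print(f,x.min(),x.max(),y.min(),y.max(),m.sum())
E
```

```text
[ 384.01327995 -342.8508416    75.91312805]
case edges shift ((0.1096675704494885, -0.16599778210160565), 0.6963539709868255)
s0 13 30 10 19 61
s5 12 30 10 19 85
```

Both tongues are at shut height. Handing in.

```bash
python3 -c "
from h import *
print(ctrl.close_job())"
```

```text
the job is handed in; nothing more can be done
None
```

The bench is packed and the job is handed in at about 39 s of the 210 s allowed; handing in gives no verdict. I opened the case, laid the loop tool and paddle in it, and shut it. The one prop went into the chest and I lowered that lid shut. I saw no scraper and no other props in any view.

- **Lids:** The case lid and tongue match their starting shut position in the scene camera to within about a pixel. The chest tongue tip measures 75.9 mm high, against about 75.5 mm when shut. I swung both lids at under about 1 rad/s.
- **Contents:** Both tools were seen in the case and the prop in the chest before each lid was lowered.
- **Bystanders:** The dish, jar, far row and the green and red pieces look unmoved in the last pictures. I judged this by eye, not by measurement.
- **One oddity:** At the end of both closings the grip slid a few millimetres on the tongue. The force reading (about 3 N) did not show the contact, so I relied on the pictures.

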